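# Close and latch the parts case

### The arm

A 6-joint arm with a two-finger parallel gripper is mounted at the origin on the work surface. World frame = base frame: x ahead of the robot, y to its left, z up, the work surface at z = 0. Lengths are in m, angles in rad, forces in N, time in s.
With the tool pointing down it reaches from about 0.35 to 0.975 m from the base axis. Payload 4.9 kg.
Tool frame: the origin (TCP) lies at the very end of the fingers, on their centre line; the grasp point (between the pads) lies 19 mm behind it; z points along the fingers, y is the line along which they close (so a half turn about z gives the same grasp; the last joint's range is limited). The gripper opens to 85 mm and grips with 20 to 120 N. Pads are 22 mm wide; open, the fingers measure 114 mm over their backs; the gripper's body (76 mm by 85 mm) begins 54 mm behind the grasp point. The pads swing forward as they close: fully open they stand 13 mm farther back than shut.
Start: joints at [-1.316, 0.053, 1.613, -0, 1.476, -0.119], TCP at [0.228, -0.582, 0.231] pointing down, gripper open.
Joint ranges: [-3.01, 3.01], [-1.01, 2.22], [0.06, 2.58], [-1.02, 4.17], [0.09, 2.62], [-3.14, 3.14]. Speed limits (rad/s): [2.57, 2.57, 3.14, 3.14, 3.14, 3.14].

### API

Orientations are given as a unit quaternion [w, x, y, z].
In Python, from plant import monitor, vision, manip gives the robot as it stands. The module is installed in compiled form; this text tells all that it offers.
- The arm moves only by the tool arm_command, never from a script. Its argument "rows" is a list of rows, each a list of 3 entries, a list of its own where there are three numbers: the finger opening in mm, from 0 to 85.4, then the shift along the world's x, y, z in units of 30 cm (1.0 is 30 cm), then the turn, a rotation vector about the world's x, y, z in units of pi/2 rad (1.0 is pi/2 rad). In form: [[claw, [x, y, z], [wx, wy, wz]], ...]. A call has 1 to 12 rows; each row is the pose to reach, as a shift and turn from the pose commanded when the call began; what a row does not reach only later rows make up. A row lasts 1/12 s, in which the tool goes at most 41.7 mm and 7.16 degrees, less where a joint would pass 70% of its speed; a pose out of reach is approached as far as the arm can. A call with a number of a shift or a turn outside -1 to 1 is refused whole. A call with a gripper value outside its range is refused whole. The fingers move at their own pace and stop on an object; the grip force is fixed at half the most. Time passes only in rows, so rows that repeat a pose let the fingers close. It gives the time, the measured TCP pose, the force, the opening and the grip force at its end, in the units of the state.
- monitor.state(): the state, without advancing time (a new reading comes with each control period).
- vision.grab_frame(name): name is "scene" or "top" or "wrist"; returns a dict with "color" (384x512x3 uint8, red, green, blue), "z_map" (384x512 float32, m along the optical axis (not along the pixel's ray), 0 where there is no reading), "mtx" (3x3 intrinsics, pixels), "R" (3x3) and "t" (3): a world point X has camera coordinates R X + t. Camera axes: x right, y down, z forward; pixel columns grow to the right and rows downward; lengths in m; the calibration is good to about 2 mm. A picture is of the moment at which its call begins.
- manip.job_done(): hands the job in; it is judged then, once.
The state is a dict: "time": time; "joint_pos": joint angles; "joint_vel": joint speeds; "joint_efforts": joint torques, N m; "tool_pos": TCP position; "tool_rot": TCP orientation; "contact_force": force on the tool from outside, world axes, zero at the start; "ft_torque": the same for the moment, N m; "gripper_width": opening from 0.0 (shut) to 1.0 (fully open); "grasp_force": force on a finger pad.
Only numpy, scipy, OpenCV 4.12 (cv2) and the standard library are available. Lean on these libraries where they do the work, as an engineer would, in place of code of your own. Each camera call takes 0.05 s, during which the arm holds its last target. There are 200 camera calls.

### The job

Close up the orange parts case: first take off the spanner that lies across its mouth and lay it flat on the cardboard mat, then lower the lid gently until it is fully shut (do not slam it), and then swing the black latch flap down flat against the front of the case. Do not knock over or push about the spray can, the carburettor or the aluminium cup.

Things in the scene. Friction and masses are not known exactly. Their poses are not given: they have to be found in the camera images.
- case: Orange open-topped parts case fixed to the table, 130 mm deep (its x) by 180 mm wide (its y) by 70 mm high, walls 5 mm; origin at the centre of its underside, z up. Its front face (with a low ridge that the latch flap covers) is at x = -65 mm, the lid is hinged on the far rim at x = +65 mm. The parts inside it are fixed and stay under 55 mm high.
- lid (a joint): Angle of the lid, rad: 0 fully shut on the rim, 1.57 upright, at most 1.75 (leaning back, away from the front). It is a yellow flat plate with an orange panel, 130 mm from hinge to front edge, 180 mm wide and 8 mm thick, 250 g, on a stiff hinge: it stays at any angle and needs about 3 N at its front edge to close.
- lid_hinge (a point): Middle of the lid's hinge axis, at the lid's underside on the case's rear rim; its axes turn with the lid: y runs along the hinge, -x along the lid towards its front edge, z out of the lid's outer face (up when shut).
- lid_front (a point): Middle of the lid's front edge on its outer face (130 mm from the hinge).
- latch (a joint): Angle of the latch flap relative to the lid, rad: 0 closed (hanging flat against the case's front when the lid is shut), 1.57 sticking straight out of the lid's front edge in the lid's plane, 3.1 folded up square to the lid's outer face. A black plate 50 mm wide, 50 mm long, 6 mm thick with a red line near its free end; stiff hinge, stays where left, about 1 N moves it.
- latch_pivot (a point): Middle of the latch flap's hinge axis, on the lid's front edge, 1 mm before it and 4 mm above the lid's underside; the axis runs along the lid's y. With the lid shut it is about 74 mm above the table. The point's axes turn with the flap: -z runs along the flap to its free end, -x out of its outer face.
- latch_tip (a point): Middle of the latch flap's free end, on its outer face (the face that looks away from the case when closed), 50 mm from the pivot.
- spanner: Loose steel combination spanner, 220 mm long (its x), 250 g, flat, 10 mm thick; shank 14 mm wide, heads 32 mm wide at both ends. Origin at the middle of its length on its underside. It starts lying flat across the two side walls of the case, on the rim 70 mm above the table.
- mat: Cardboard mat fixed to the table, 180 mm (its x) by 260 mm (its y), 4 mm thick; origin at the centre of its underside. The cup stands on its far (+x) half.
- can: Loose standing spray can behind the case (on either side of its middle), blue band, diameter 52 mm, 190 mm high, 350 g; origin at the centre of its underside. To be left alone.
- carburettor: Loose aluminium carburettor standing behind the case (on the other side from the can), base 50 by 50 mm with a brass stub, 66 mm high; origin at the centre of its underside. To be left alone.
- cup: Loose aluminium cup standing on the mat, diameter 48 mm, 50 mm high; origin at the centre of its underside. To be left alone.
Not all that is in view belongs to the job. Of the things shaped like the case, the orange one is meant.

How it is judged:
On the way, in this order (a step that is already met when the one before it is completed fails the run):
1. the spanner lies flat on the cardboard mat, released (x of spanner in the frame of mat between -0.09 and 0.09 m and y of spanner in the frame of mat between -0.13 and 0.13 m and height (world z) of spanner below 0.02 m and angle between the z axis of spanner and the z axis of mat, either way round below 0.15 rad and contact force between spanner and the fingers below 0.1 N), for 0.2 s.
2. the lid is fully shut (value of joint lid below 0.05 rad), for 0.2 s.
3. the latch flap is closed against the front of the case (value of joint lid below 0.05 rad and value of joint latch below 0.15 rad), for 0.2 s.
At the end, for the whole second after the job is handed in: The spanner rests flat (within 0.15 rad, its middle over the mat), released, on the cardboard mat, the lid is shut (joint below 0.05 rad), the latch flap is closed (joint below 0.15 rad) (all of step 1 and all of step 3 and linear speed of spanner below 0.02 m/s); the robot touches nothing.
It fails at once if the lid is slammed (it moves faster than 2 rad/s in the last 0.15 rad) (value of joint lid below 0.15 rad and velocity of joint lid below -2 rad/s).
It fails at once if the spray can is pushed more than 30 mm or tipped (distance of can from where it was at the start of the episode above 0.03 m or angle between can's own z axis and vertical above 0.5 rad).
It fails at once if the carburettor is pushed more than 30 mm or tipped (distance of carburettor from where it was at the start of the episode above 0.03 m or angle between carburettor's own z axis and vertical above 0.5 rad).
It fails at once if the aluminium cup is pushed more than 30 mm or tipped (distance of cup from where it was at the start of the episode above 0.03 m or angle between cup's own z axis and vertical above 0.5 rad).
It also fails if it takes over 64 s, if anything falls off the work surface, if the arm or the gripper's body presses on something with over 40 N, if the wrist force passes 120 N, or if a joint passes its speed limit or range.

## Working session

There is one attempt and no reset: what is moved stays moved. The work goes in short steps, Python scripts to look and compute and a tool call to move; the robot and the scene stay as the last step left them, time stands still between calls to the robot, and variables do not carry over. Pictures are saved under pics/ and viewed, at most 10 in all, crops included, and the job is handed in when it is done.

Besides the shell and the picture viewer there is one more tool, called after "Request:" as name(argument=value, ...) on one line, values as JSON. arm_command: Moves the arm, as the interface text tells. Shifts and turns lie within -1 to 1; 1 stands for 30 cm of shift or pi/2 rad of turn. Its arguments: {"type":"object","properties":{"rows":{"type":"array"}},"required":["rows"]}

```bash
mkdir -p pics; cat > h.py <<'E'
import numpy as np, cv2
from plant import monitor, vision, manip
def grab(n):
    f=vision.grab_frame(n); z=f["z_map"]; K=f["mtx"]
    v,u=np.mgrid[:z.shape[0],:z.shape[1]]
    P=np.stack([(u-K[0,2])/K[0,0]*z,(v-K[1,2])/K[1,1]*z,z],-1)
    f["W"]=(P-f["t"])@f["R"]; f["W"][z==0]=np.nan
    return f
E
python3 - <<'E'
from h import *
a=grab("scene");b=grab("top")
for n,f in (("scene",a),("top",b)): np.savez(n+".npz",W=f["W"],c=f["color"]); print(n,-f["R"].T@f["t"],f["R"].round(2).tolist())
im=np.hstack([a["color"],b["color"]])[:,:,::-1]
cv2.imwrite("pics/s.png",cv2.resize(a["color"][:,:,::-1],(800,600)))
cv2.imwrite("pics/t.png",cv2.resize(b["color"][:,:,::-1],(800,600)))
E
```

```text
scene [1.11638432 0.38731846 1.03079227] [[-0.62, 0.78, 0.0], [0.62, 0.49, -0.61], [-0.48, -0.38, -0.79]]
top [ 0.30089738 -0.1121782   1.63036111] [[0.01, -1.0, -0.0], [-0.99, -0.01, -0.14], [0.14, 0.0, -0.99]]
```

View pics/s.png

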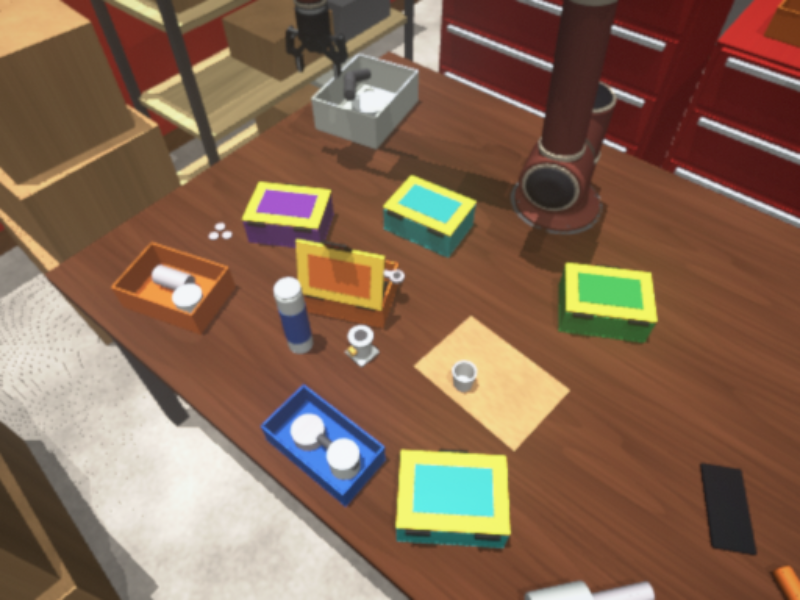

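View pics/t.png

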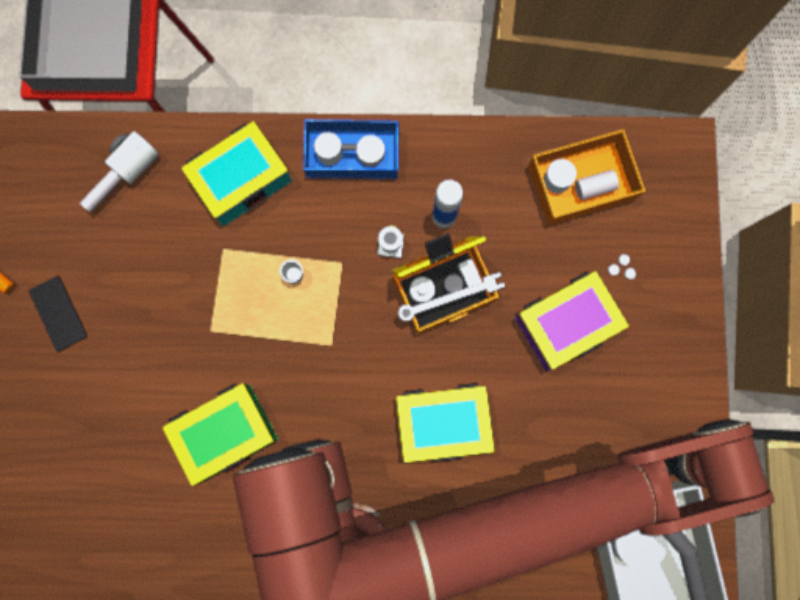

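Top view: there are two orange boxes. One at (585,175) is lidless, and one at (450,285) has the raised yellow lid at (440,257), the spanner from (405,313) to (500,283), and the black flap at (440,247). The second fits the description. The mat is at (277,297) with the cup at (291,271); the can is at (447,203) and the carburettor at (390,240). I'll confirm with a crop and measure.

```bash
python3 - <<'E'
from h import *
d=np.load("top.npz");W=d["W"];c=d["c"]
crop=c[120:225,235:345]
cv2.imwrite("pics/c.png",cv2.resize(crop[:,:,::-1],(620,592),interpolation=cv2.INTER_CUBIC))
hsv=cv2.cvtColor(c,cv2.COLOR_RGB2HSV).astype(int)
H,S,V=hsv[...,0],hsv[...,1],hsv[...,2]
v,u=np.mgrid[:384,:512]
def box(u0,u1,v0,v1): return (u>=u0)&(u<u1)&(v>=v0)&(v<v1)
def rect(m,name):
    P=W[m]; P=P[~np.isnan(P[:,0])]
    r=cv2.minAreaRect(P[:,:2].astype(np.float32)); print(name,len(P),r,"z",np.percentile(P[:,2],[2,50,98]).round(4)); return P
z=W[...,2]
sp=box(250,330,170,210)&(z>0.07)&(z<0.09)&(S<70)&(V>110); P=rect(sp,"spanner")
q=P[:,:2]-P[:,:2].mean(0); print(P.mean(0),np.linalg.svd(q)[2][0] if len(q)<5000 else 0)
mat=box(130,222,155,225)&(z<0.012)&(z>-.004)&(H>8)&(H<25)&(V>150); rect(mat,"mat")
rect(box(175,196,160,185)&(z>0.03),"cup")
rect(box(270,300,110,148)&(z>0.17),"can")
rect(box(238,262,140,168)&(z>0.02),"carb")
case=box(250,325,155,215)&(z>0.06)&(z<0.076)&(S>120)&(H>3)&(H<25); rect(case,"rim")
d2=np.load("scene.npz");W2=d2["W"];c2=d2["c"]
h2=cv2.cvtColor(c2,cv2.COLOR_RGB2HSV).astype(int)
u,v=u,v
# lid in scene view: rear(outer) face
m=box(188,248,152,200)&(h2[...,1]>120)&(W2[...,2]>0.085)&(h2[...,0]>4)&(h2[...,0]<35)
P=W2[m];P=P[~np.isnan(P[:,0])]
m0=P.mean(0);s=np.linalg.svd(P-m0,full_matrices=False);print("lid",len(P),m0,s[1],s[2].round(3))
print(np.percentile(P,[1,99],axis=0).round(3))
m=box(200,232,145,165)&(h2[...,2]<80)&(W2[...,2]>0.14);P=W2[m];print("flap",len(P),P.mean(0) if len(P) else 0, np.percentile(P,[1,99],axis=0).round(3) if len(P) else 0)
m=box(268,295,145,172)&(z>0.1)&(V<90);P=W[m];print("flaptop",len(P),P.mean(0),np.percentile(P,[1,99],axis=0).round(3))
E
```

```text
spanner 374 ((0.5331088900566101, -0.2111925184726715), (0.031216487288475037, 0.22205236554145813), 19.860727310180664) z [0.0721 0.079  0.0862]
[ 0.53307637 -0.21261514  0.07899585] [-0.34066289  0.94018551]
mat 3878 ((0.5433974862098694, 0.15684014558792114), (0.26391202211380005, 0.18377244472503662), 83.78656005859375) z [-0.0032  0.0033  0.0102]
cup 88 ((0.5887347459793091, 0.11911991238594055), (0.04368605464696884, 0.04656752943992615), 1.3472464084625244) z [0.0315 0.0491 0.0588]
can 229 ((0.7195183634757996, -0.20079505443572998), (0.047628387808799744, 0.04828300327062607), 2.042829751968384) z [0.174  0.1888 0.1948]
carb 199 ((0.6586309671401978, -0.0856333076953888), (0.05096952244639397, 0.04813492298126221), 38.3724365234375) z [0.0262 0.0652 0.0722]
rim 193 ((0.5632957816123962, -0.20007523894309998), (0.13914044201374054, 0.18009838461875916), 23.91355323791504) z [0.0604 0.069  0.0749]
lid 1762 [ 0.60882566 -0.17701777  0.14766882] [2.16083903 1.49284079 0.17346922] [[ 0.406 -0.913  0.021]
 [-0.228 -0.079  0.971]
 [-0.885 -0.399 -0.24 ]]
[[ 0.563 -0.26   0.087]
 [ 0.652 -0.098  0.218]]
flap 45 [ 0.61426594 -0.17163995  0.2325047 ] [[ 0.59  -0.194  0.207]
 [ 0.628 -0.153  0.243]]
flaptop 225 [ 0.60448516 -0.18086839  0.22048954] [[ 0.583 -0.205  0.197]
 [ 0.626 -0.157  0.243]]
```

View pics/c.png

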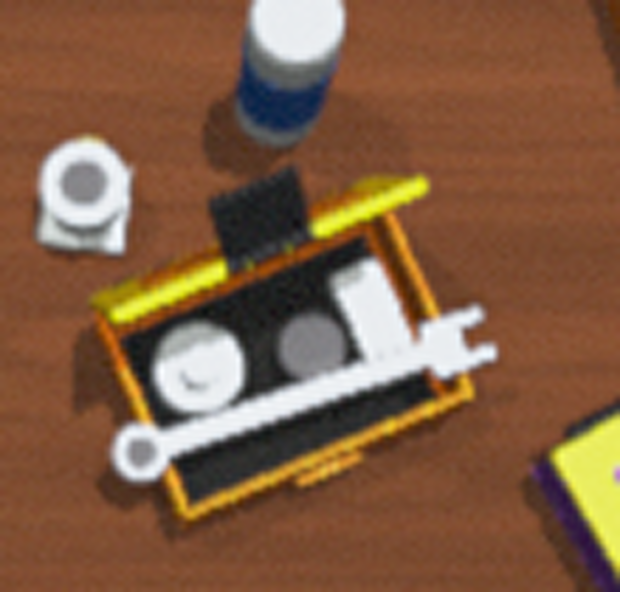

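The crop confirms it: raised lid, spanner lying across the rim (ring end on the +y side), and black flap leaning back from the lid's top edge. Sizes match the given ones (spanner 222 mm at z 79 mm, case 180 mm wide, mat 264×184 mm).

```bash
python3 - <<'E'
from h import *
from scipy.spatial.transform import Rotation as R
s=monitor.state(); q=s["tool_rot"]; M=R.from_quat(np.roll(q,-1)).as_matrix()
print(s["tool_pos"],M.round(3).tolist(),s["gripper_width"])
y=M[:2,1]; want=np.array([.9405,.34]); 
a=(np.arctan2(want[1],want[0])-np.arctan2(y[1],y[0])+np.pi/2)%np.pi-np.pi/2
print("turn z",a,a/(np.pi/2)); print((np.array([.533,-.2115,.2])-s["tool_pos"])/.3)
E
```

```text
[ 0.22806801 -0.58129336  0.23017846] [[0.931, 0.365, -0.0], [0.365, -0.931, 0.002], [0.0, -0.002, -1.0]] 0.9992922527705771
turn z 1.5439082599911567 0.9828825250319988
[ 1.01643998  1.23264452 -0.10059487]
```

Request:
arm_command(rows=[[85, [0.08, 0.1, 0], [0, 0, 0.08]], [70, [0.16, 0.2, 0], [0, 0, 0.16]], [50, [0.25, 0.3, 0], [0, 0, 0.24]], [40, [0.33, 0.4, 0], [0, 0, 0.32]], [40, [0.41, 0.5, 0], [0, 0, 0.4]], [40, [0.5, 0.6, 0], [0, 0, 0.48]], [40, [0.58, 0.7, 0], [0, 0, 0.56]], [40, [0.66, 0.8, 0], [0, 0, 0.64]], [40, [0.74, 0.9, 0], [0, 0, 0.72]], [40, [0.82, 1.0, 0], [0, 0, 0.79]], [40, [0.82, 1.0, 0], [0, 0, 0.79]], [40, [0.82, 1.0, 0], [0, 0, 0.79]]])

```text
time: 1.1
tool_pos: [0.4749, -0.2801, 0.2308]
tool_rot: [-0.0, 0.69, 0.724, -0.0]
contact_force: [-0.0, -0.3, 0.1]
gripper_width: 0.47
grasp_force: 0.0
```

Request:
arm_command(rows=[[40, [0.05, 0.06, -0.03], [0, 0, 0.05]], [40, [0.1, 0.12, -0.05], [0, 0, 0.1]], [40, [0.15, 0.18, -0.08], [0, 0, 0.15]], [40, [0.196, 0.233, -0.1], [0, 0, 0.193]], [40, [0.196, 0.233, -0.1], [0, 0, 0.193]], [40, [0.196, 0.233, -0.1], [0, 0, 0.193]]])

```text
time: 1.6
tool_pos: [0.5323, -0.2124, 0.2003]
tool_rot: [-0.001, 0.575, 0.818, -0.0]
contact_force: [-0.3, 0.1, 0.4]
gripper_width: 0.468
grasp_force: 0.0
```

```bash
python3 - <<'E'
from h import *
from scipy.spatial.transform import Rotation as R
s=monitor.state(); M=R.from_quat(np.roll(s["tool_rot"],-1)).as_matrix()
print(s["tool_pos"],M.round(3).tolist(),s["gripper_width"],s["contact_force"])
f=grab("wrist");cv2.imwrite("pics/w.png",f["color"][:,:,::-1])
W=f["W"];c=f["color"];S=cv2.cvtColor(c,cv2.COLOR_RGB2HSV)[...,1]
g=(W[...,2]>.073)&(W[...,2]<.088)&(S<60)&(np.hypot(W[...,0]-.533,W[...,1]+.21)<.125)
P=W[g];print(len(P),cv2.minAreaRect(P[:,:2].astype(np.float32)),np.median(P,0))
print((np.array([.533,-.2115,.071])-s["tool_pos"])/.3)
E
```

```text
[ 0.5323478  -0.21235427  0.20031968] [[-0.339, 0.941, -0.002], [0.941, 0.339, 0.0], [0.001, -0.002, -1.0]] 0.4682451369954086 [-0.27379155  0.10376235  0.39498876]
5278 ((0.5703675150871277, -0.19687268137931824), (0.11154848337173462, 0.22245827317237854), 20.1414794921875) [ 0.52549082 -0.19160161  0.08044606]
[ 0.002174    0.00284757 -0.43106558]
```

View pics/w.png

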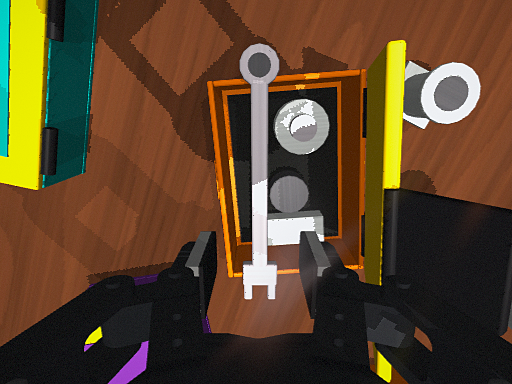

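The spanner shank (column ~259) is centred between the fingers (~200 and ~314), and the lid (column ~370 and beyond) is clear. Descend, grip and lift.

Request:
arm_command(rows=[[40, [0, 0, -0.1], [0, 0, 0]], [40, [0, 0, -0.2], [0, 0, 0]], [40, [0, 0, -0.3], [0, 0, 0]], [40, [0, 0, -0.38], [0, 0, 0]], [40, [0, 0, -0.43], [0, 0, 0]], [40, [0, 0, -0.43], [0, 0, 0]], [0, [0, 0, -0.43], [0, 0, 0]], [0, [0, 0, -0.43], [0, 0, 0]], [0, [0, 0, -0.43], [0, 0, 0]], [0, [0, 0, -0.43], [0, 0, 0]], [0, [0, 0, -0.43], [0, 0, 0]], [0, [0, 0, -0.43], [0, 0, 0]]])

```text
time: 2.65
tool_pos: [0.534, -0.2131, 0.0745]
tool_rot: [0.002, 0.574, 0.819, -0.0]
contact_force: [-2.0, -2.2, 5.8]
gripper_width: 0.137
grasp_force: 60.3
```

Request:
arm_command(rows=[[0, [0, 0, 0], [0, 0, 0]], [0, [0, 0, 0.05], [0, 0, 0]], [0, [0, 0, 0.1], [0, 0, 0]], [0, [0, 0, 0.17], [0, 0, 0]], [0, [0, 0, 0.24], [0, 0, 0]], [0, [0, 0, 0.3], [0, 0, 0]], [0, [0, 0, 0.3], [0, 0, 0]]])

```text
time: 3.23
tool_pos: [0.5351, -0.2126, 0.1664]
tool_rot: [0.003, 0.574, 0.819, 0.001]
contact_force: [0.5, 0.1, -2.4]
gripper_width: 0.139
grasp_force: 59.3
```

Request:
arm_command(rows=[[0, [0, 0.08, 0], [0, 0, -0.03]], [0, [-0.01, 0.16, 0], [0, 0, -0.06]], [0, [-0.02, 0.25, 0], [0, 0, -0.09]], [0, [-0.03, 0.34, 0], [0, 0, -0.12]], [0, [-0.04, 0.43, 0], [0, 0, -0.15]], [0, [-0.05, 0.52, 0], [0, 0, -0.18]], [0, [-0.06, 0.61, 0], [0, 0, -0.21]], [0, [-0.07, 0.7, 0], [0, 0, -0.24]], [0, [-0.08, 0.79, 0], [0, 0, -0.26]], [0, [-0.09, 0.87, 0], [0, 0, -0.28]], [0, [-0.1, 0.95, 0], [0, 0, -0.29]], [0, [-0.1, 0.95, 0], [0, 0, -0.29]]])

```text
time: 4.23
tool_pos: [0.5011, 0.0768, 0.1601]
tool_rot: [-0.002, 0.743, 0.669, -0.0]
contact_force: [-0.1, 1.4, -3.5]
gripper_width: 0.129
grasp_force: 59.3
```

Request:
arm_command(rows=[[0, [0, 0.08, 0], [0, 0, 0]], [0, [0, 0.16, 0], [0, 0, 0]], [0, [0, 0.23, 0], [0, 0, 0]], [0, [0, 0.28, 0], [0, 0, 0]], [0, [0, 0.295, 0], [0, 0, 0]], [0, [0, 0.295, 0], [0, 0, 0]], [0, [0, 0.295, 0], [0, 0, 0]]])

```text
time: 4.82
tool_pos: [0.5025, 0.161, 0.1612]
tool_rot: [-0.0, 0.744, 0.668, -0.001]
contact_force: [0.6, 0.1, -3.0]
gripper_width: 0.135
grasp_force: 59.3
```

```bash
python3 - <<'E'
from h import *
from scipy.spatial.transform import Rotation as R
s=monitor.state(); M=R.from_quat(np.roll(s["tool_rot"],-1)).as_matrix()
print(s["tool_pos"],M.round(3).tolist(),s["gripper_width"],s["contact_force"])
f=grab("scene");W=f["W"];c=f["color"];S=cv2.cvtColor(c,cv2.COLOR_RGB2HSV)[...,1]
cv2.imwrite("pics/p.png",cv2.resize(c[150:310,230:400,::-1],(680,580)))
g=(W[...,2]>.1)&(W[...,2]<.25)&(abs(W[...,0]-.5)<.06)&(abs(W[...,1]-.16)<.125)&(S<60)&(c.mean(2)>110)
P=W[g];print(len(P),np.percentile(P,[2,50,98],axis=0).round(3))
E
```

```text
[0.502526   0.16103604 0.16121001] [[0.108, 0.994, -0.002], [0.994, -0.108, -0.001], [-0.001, -0.001, -1.0]] 0.13509384181579004 [ 0.56593381  0.12448517 -2.96800481]
376 [[0.482 0.056 0.16 ]
 [0.508 0.197 0.167]
 [0.529 0.271 0.171]]
```

View pics/p.png

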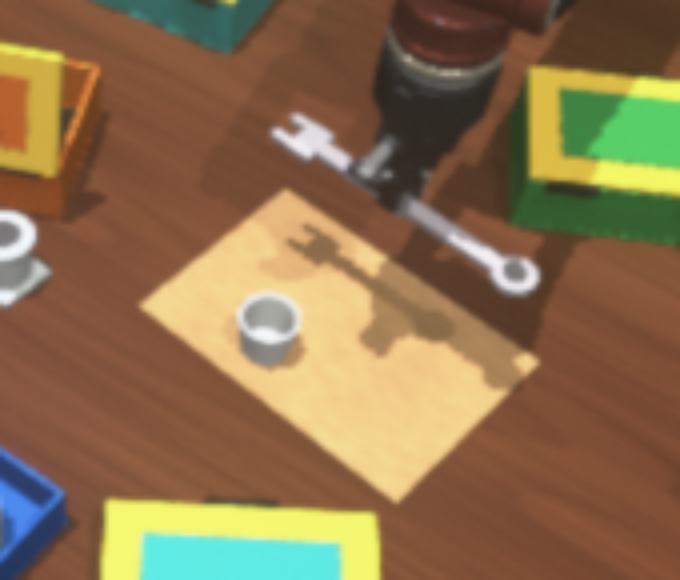

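The spanner hangs level under the gripper over the mat, its shadow parallel to the mat's edge and clear of the cup (268,328). Lower and release.

Request:
arm_command(rows=[[0, [0, 0, -0.1], [0, 0, 0]], [0, [0, 0, -0.2], [0, 0, 0]], [0, [0, 0, -0.3], [0, 0, 0]], [0, [0, 0, -0.4], [0, 0, 0]], [0, [0, 0, -0.46], [0, 0, 0]], [0, [0, 0, -0.49], [0, 0, 0]], [0, [0, 0, -0.505], [0, 0, 0]], [0, [0, 0, -0.515], [0, 0, 0]], [0, [0, 0, -0.515], [0, 0, 0]], [0, [0, 0, -0.515], [0, 0, 0]]])

```text
time: 5.7
tool_pos: [0.5048, 0.1616, 0.0095]
tool_rot: [0.001, 0.745, 0.668, 0.002]
contact_force: [-0.4, -0.1, -2.9]
gripper_width: 0.135
grasp_force: 59.3
```

Request:
arm_command(rows=[[20, [0, 0, 0], [0, 0, 0]], [30, [0, 0, 0], [0, 0, 0]], [40, [0, 0, 0], [0, 0, 0]], [40, [0, 0, 0], [0, 0, 0]], [40, [0, 0, 0], [0, 0, 0]], [40, [0, 0, 0.05], [0, 0, 0]], [40, [0, 0, 0.12], [0, 0, 0]], [40, [0, 0, 0.22], [0, 0, 0]], [40, [0, 0, 0.35], [0, 0, 0]], [40, [0, 0, 0.5], [0, 0, 0]], [40, [0, 0, 0.6], [0, 0, 0]], [40, [0, 0, 0.6], [0, 0, 0]]])

```text
time: 6.7
tool_pos: [0.5077, 0.1625, 0.1975]
tool_rot: [0.004, 0.744, 0.668, 0.007]
contact_force: [1.0, -0.5, 0.7]
gripper_width: 0.47
grasp_force: 0.0
```

Request:
arm_command(rows=[[0, [0, 0, 0.1], [0, 0, 0.03]], [0, [0.03, -0.06, 0.2], [0, 0, 0.06]], [0, [0.06, -0.14, 0.3], [0, 0, 0.1]], [0, [0.1, -0.23, 0.36], [0, 0, 0.14]], [0, [0.14, -0.33, 0.36], [0, 0, 0.18]], [0, [0.18, -0.43, 0.36], [0, 0, 0.22]], [0, [0.22, -0.53, 0.36], [0, 0, 0.26]], [0, [0.26, -0.63, 0.36], [0, 0, 0.3]], [0, [0.3, -0.73, 0.36], [0, 0, 0.33]], [0, [0.34, -0.82, 0.36], [0, 0, 0.336]], [0, [0.37, -0.87, 0.36], [0, 0, 0.336]], [0, [0.37, -0.87, 0.36], [0, 0, 0.336]]])

```text
time: 7.7
tool_pos: [0.6148, -0.1026, 0.2948]
tool_rot: [-0.0, 0.546, 0.838, -0.0]
contact_force: [0.2, 0.6, 0.3]
gripper_width: -0.001
grasp_force: 0.0
```

Request:
arm_command(rows=[[0, [0, 0, 0], [0, 0, 0]], [0, [0, 0, 0], [0, 0, 0]], [0, [0, 0, 0], [0, 0, 0]], [0, [0, 0, 0], [0, 0, 0]]])

```text
time: 8.03
tool_pos: [0.6138, -0.0983, 0.296]
tool_rot: [0.0, 0.544, 0.839, 0.0]
contact_force: [0.7, -0.3, 0.1]
gripper_width: 0.002
grasp_force: 0.0
```

```bash
python3 - <<'E'
from h import *
from scipy.spatial.transform import Rotation as R
s=monitor.state(); M=R.from_quat(np.roll(s["tool_rot"],-1)).as_matrix()
print(s["tool_pos"],M.round(3).tolist(),s["gripper_width"],s["contact_force"])
p=s["tool_pos"]; X=np.array([.9135,.4067]);Y=np.array([-.4067,.9135]);C=np.array([.562,-.2])
print("case",(p[:2]-C)@X,(p[:2]-C)@Y)
f=grab("top");W=f["W"];c=f["color"];S=cv2.cvtColor(c,cv2.COLOR_RGB2HSV)[...,1]
v,u=np.mgrid[:384,:512]
g=(W[...,2]>.006)&(W[...,2]<.03)&(u>130)&(u<222)&(v>155)&(v<225)&(S<60);P=W[g];print("spanner",len(P),cv2.minAreaRect(P[:,:2].astype(np.float32)),np.median(P,0))
f=grab("scene");W=f["W"];c=f["color"]
Q=(W[...,:2]-C)@np.stack([X,Y],1)
h=cv2.cvtColor(c,cv2.COLOR_RGB2HSV)
g=(Q[...,0]>-.02)&(Q[...,0]<.09)&(abs(Q[...,1])<.1)&(W[...,2]>.09)&(h[...,1]>120)&(h[...,0]>4)&(h[...,0]<35)
x,z=Q[g][:,0],W[g][:,2];print("lid x(z)",np.polyfit(z-.148,x,1),len(x),z.max())
k=np.array([[.5335+X[0]*d,-.1361+X[1]*d] for d in (.09,)])[0]; print((np.r_[k,.184]-p)/.3)
E
```

```text
[ 0.61377118 -0.09832268  0.29596592] [[-0.408, 0.913, 0.0], [0.913, 0.408, 0.0], [-0.0, 0.0, -1.0]] 0.002177484296209697 [ 0.66337098 -0.27443146  0.1298412 ]
case 0.08864513543074609 0.07182689673565426
spanner 378 ((0.5118815302848816, 0.16187065839767456), (0.14312614500522614, 0.18948876857757568), 33.4513053894043) [0.50890841 0.14553175 0.01325579]
lid x(z) [-0.03860758  0.05542447] 2554 0.6214854602668914
[ 0.00647942 -0.00391441 -0.37321972]
```

Request:
arm_command(rows=[[0, [0, 0, -0.1], [0, 0, 0]], [0, [0, 0, -0.2], [0, 0, 0]], [0, [0, 0, -0.3], [0, 0, 0]], [0, [0, 0, -0.373], [0, 0, 0]], [0, [0, 0, -0.373], [0, 0, 0]], [0, [-0.03, -0.013, -0.373], [0, 0, 0]], [0, [-0.06, -0.026, -0.373], [0, 0, 0]], [0, [-0.087, -0.039, -0.373], [0, 0, 0]], [0, [-0.11, -0.049, -0.378], [0, 0, 0]], [0, [-0.132, -0.059, -0.385], [0, 0, 0]], [0, [-0.132, -0.059, -0.385], [0, 0, 0]], [0, [-0.132, -0.059, -0.385], [0, 0, 0]]])

```text
time: 9.13
tool_pos: [0.574, -0.1175, 0.1807]
tool_rot: [0.0, 0.545, 0.839, 0.0]
contact_force: [0.7, 0.1, -0.5]
gripper_width: 0.003
grasp_force: 0.0
```

```bash
cat > l.py <<'E'
from h import *
X=np.array([.9135,.4067]);Y=np.array([-.4067,.9135]);C=np.array([.562,-.2])
s=monitor.state();p=s["tool_pos"];print(p,"case",(p[:2]-C)@X,(p[:2]-C)@Y,s["contact_force"].round(2) if hasattr(s["contact_force"],'round') else s["contact_force"])
def lid():
    f=grab("scene");W=f["W"];c=f["color"]
    Q=(W[...,:2]-C)@np.stack([X,Y],1);h=cv2.cvtColor(c,cv2.COLOR_RGB2HSV)
    g=(Q[...,0]>-.09)&(Q[...,0]<.09)&(Q[...,1]<.02)&(Q[...,1]>-.1)&(W[...,2]>.076)&(W[...,2]<.22)&(h[...,1]>120)&(h[...,0]>4)&(h[...,0]<35)
    D=np.c_[Q[g][:,0],W[g][:,2]].astype(np.float32)
    l=cv2.fitLine(D,cv2.DIST_HUBER,0,.01,.01).ravel();print("lid angle",np.arctan2(abs(l[1]),-l[0]*np.sign(l[1])),l,len(D))
lid()
E
python3 l.py
```

```text
[ 0.5740163  -0.11750464  0.18074996] case 0.04452775584271562 0.07047247646864815 [ 0.67  0.07 -0.48]
lid angle 1.2614174 [ 0.3044671  -0.9525229   0.05193318  0.13220152] 1168
```

Request:
arm_command(rows=[[0, [-0.016, -0.007, -0.007], [0, 0, 0]], [0, [-0.033, -0.015, -0.015], [0, 0, 0]], [0, [-0.049, -0.022, -0.022], [0, 0, 0]], [0, [-0.065, -0.029, -0.03], [0, 0, 0]], [0, [-0.08, -0.035, -0.04], [0, 0, 0]], [0, [-0.095, -0.042, -0.05], [0, 0, 0]], [0, [-0.109, -0.048, -0.061], [0, 0, 0]], [0, [-0.122, -0.055, -0.073], [0, 0, 0]], [0, [-0.135, -0.06, -0.087], [0, 0, 0]], [0, [-0.148, -0.066, -0.101], [0, 0, 0]], [0, [-0.16, -0.071, -0.115], [0, 0, 0]], [0, [-0.171, -0.076, -0.129], [0, 0, 0]]])

```text
time: 10.18
tool_pos: [0.5225, -0.14, 0.1409]
tool_rot: [-0.0, 0.544, 0.839, -0.0]
contact_force: [0.7, 0.3, 0.7]
gripper_width: 0.001
grasp_force: 0.5
```

```bash
python3 l.py
```

```text
[ 0.52249851 -0.14004971  0.14092218] case -0.011702823664840465 0.07082984387866173 [0.67 0.31 0.67]
lid angle 0.6529479 [ 0.7942963  -0.60753053  0.02218962  0.11361828] 1388
```

Request:
arm_command(rows=[[0, [-0.01, -0.005, -0.016], [0, 0, 0]], [0, [-0.02, -0.009, -0.031], [0, 0, 0]], [0, [-0.029, -0.013, -0.047], [0, 0, 0]], [0, [-0.038, -0.017, -0.064], [0, 0, 0]], [0, [-0.045, -0.02, -0.082], [0, 0, 0]], [0, [-0.052, -0.023, -0.1], [0, 0, 0]], [0, [-0.058, -0.026, -0.118], [0, 0, 0]], [0, [-0.063, -0.028, -0.136], [0, 0, 0]], [0, [-0.066, -0.029, -0.148], [0, 0, 0]], [0, [-0.069, -0.031, -0.16], [0, 0, 0]], [0, [-0.071, -0.032, -0.173], [0, 0, 0]], [0, [-0.072, -0.032, -0.183], [0, 0, 0]]])

```text
time: 11.23
tool_pos: [0.5014, -0.1495, 0.0862]
tool_rot: [-0.0, 0.544, 0.839, -0.0]
contact_force: [0.5, 0.2, -0.1]
gripper_width: -0.0
grasp_force: 0.2
```

Request:
arm_command(rows=[[0, [0, 0, -0.01], [0, 0, 0]], [0, [0, 0, -0.02], [0, 0, 0]], [0, [0, 0, -0.028], [0, 0, 0]], [0, [0, 0, -0.034], [0, 0, 0]], [0, [0, 0, -0.038], [0, 0, 0]], [0, [0, 0, -0.038], [0, 0, 0]], [0, [0, 0, -0.038], [0, 0, 0]]])

```text
time: 11.82
tool_pos: [0.5017, -0.1495, 0.0783]
tool_rot: [-0.001, 0.544, 0.839, -0.0]
contact_force: [-9.8, 4.7, 18.0]
gripper_width: 0.003
grasp_force: 9.0
```

```bash
python3 l.py
```

```text
[ 0.50165805 -0.1495292   0.07833064] case -0.03459589271370607 0.07064614671926872 [-9.78  4.7  18.04]
lid angle 3.1390216 [ 0.9999967   0.00257113 -0.0149723   0.08011189] 984
```

The lid is shut: its face fits flat at z ≈ 80 mm. Back off and measure the flap.

Request:
arm_command(rows=[[0, [0, 0, 0.02], [0, 0, 0]], [0, [0, 0, 0.08], [0, 0, 0]], [0, [0, 0, 0.18], [0, 0, 0]], [0, [0, 0, 0.3], [0, 0, 0]], [0, [-0.1, -0.04, 0.4], [0, 0, 0]], [0, [-0.2, -0.08, 0.5], [0, 0, 0]], [0, [-0.3, -0.13, 0.5], [0, 0, 0]], [0, [-0.3, -0.13, 0.5], [0, 0, 0]], [0, [-0.3, -0.13, 0.5], [0, 0, 0]]])

```text
time: 12.62
tool_pos: [0.4111, -0.1893, 0.2262]
tool_rot: [0.001, 0.546, 0.838, 0.0]
contact_force: [0.1, 0.6, 0.1]
gripper_width: -0.001
grasp_force: 0.0
```

```bash
cat l.py > m.py; cat >> m.py <<'E'
for n in ("scene","top"):
    f=grab(n);W=f["W"];c=f["color"];Q=(W[...,:2]-C)@np.stack([X,Y],1)
    g=(Q[...,0]>-.14)&(Q[...,0]<.03)&(abs(Q[...,1])<.04)&(W[...,2]>.04)&(W[...,2]<.15)&(c.max(2)<90)
    D=np.c_[Q[g],W[g][:,2]]
    print(n,len(D)); 
    if len(D)>10: print(np.percentile(D,[1,25,50,75,99],axis=0).round(4),cv2.fitLine(D[:,[0,2]].astype(np.float32),cv2.DIST_HUBER,0,.01,.01).ravel())
    ys,xs=np.where((abs(Q[...,0])<.14)&(abs(Q[...,1])<.12)&(W[...,2]<.16)); cv2.imwrite("pics/f_%s.png"%n,cv2.resize(c[ys.min():ys.max(),xs.min():xs.max(),::-1],None,fx=4,fy=4,interpolation=cv2.INTER_CUBIC))
E
python3 m.py; python3 -c "
import cv2;a=cv2.imread('pics/f_scene.png');b=cv2.imread('pics/f_top.png');print(a.shape,b.shape)
a=cv2.resize(a,(400,400));b=cv2.resize(b,(400,400));cv2.imwrite('pics/f.png',cv2.hconcat([a,b]))"
```

```text
[ 0.41110823 -0.18927371  0.22618129] case -0.13347724820223675 0.07116614530784182 [0.11 0.58 0.11]
lid angle 0.004265099 [ 0.9999909  -0.00426509 -0.00144201  0.08023766] 989
scene 134
[[-0.0964 -0.0246  0.0826]
 [-0.0848 -0.0133  0.0897]
 [-0.0793 -0.0003  0.0951]
 [-0.0726  0.0122  0.1012]
 [-0.0659  0.0228  0.1143]] [ 0.68789    -0.72581494 -0.07902674  0.09563907]
top 18
[[-0.0897 -0.0314  0.0521]
 [-0.0812 -0.0237  0.0813]
 [-0.075  -0.0217  0.0884]
 [-0.0703 -0.0191  0.0958]
 [-0.0679 -0.0148  0.1064]] [ 0.5991306  -0.8006513  -0.07728744  0.08984714]
(360, 356, 3) (424, 408, 3)
```

View pics/f.png

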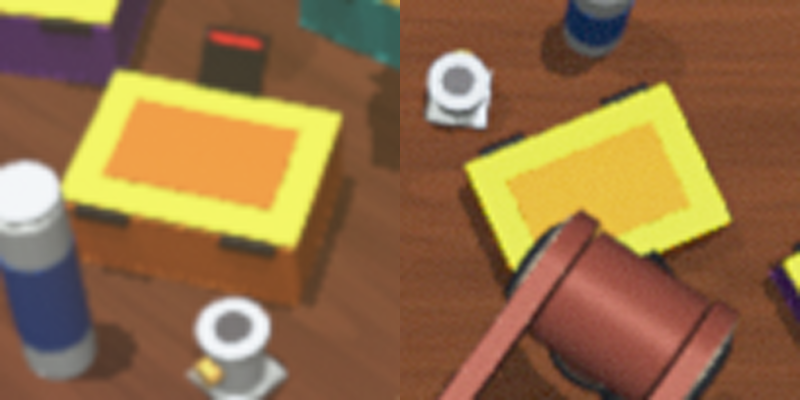

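The lid is flat and shut. The flap (black, with its red line at (236,40) in the left picture) leans 45° forward and up from the front edge, tip about x −100, z 110 mm in the case frame, so latch ≈ 2.4. I'll press it down from above, then in from the front.

Request:
arm_command(rows=[[0, [0.07, -0.036, 0], [0, 0, 0]], [0, [0.13, -0.072, 0], [0, 0, 0]], [0, [0.2, -0.11, 0], [0, 0, 0]], [0, [0.259, -0.144, -0.05], [0, 0, 0]], [0, [0.259, -0.144, -0.15], [0, 0, 0]], [0, [0.259, -0.144, -0.25], [0, 0, 0]], [0, [0.259, -0.144, -0.25], [0, 0, 0]], [0, [0.259, -0.144, -0.25], [0, 0, 0]], [0, [0.259, -0.144, -0.25], [0, 0, 0]]])

```text
time: 13.52
tool_pos: [0.49, -0.2315, 0.1511]
tool_rot: [0.0, 0.544, 0.839, 0.0]
contact_force: [-0.5, -0.1, 0.8]
gripper_width: 0.003
grasp_force: 0.0
```

```bash
python3 m.py
```

```text
[ 0.49002088 -0.23151307  0.15107677] case -0.07856928997448961 0.0004867225045375005 [-0.51 -0.14  0.84]
lid angle 0.007272586 [ 0.99997354 -0.00727252  0.005821    0.08015271] 995
scene 148
[[-0.0981 -0.0257  0.0827]
 [-0.0856 -0.0122  0.0899]
 [-0.0811 -0.      0.0962]
 [-0.0727  0.0123  0.1034]
 [-0.0662  0.022   0.1162]] [ 0.67997974 -0.7332309  -0.08257733  0.09939715]
top 54
[[-0.1029  0.0028  0.0564]
 [-0.0975  0.0128  0.0904]
 [-0.0865  0.0171  0.1026]
 [-0.0763  0.0219  0.1111]
 [-0.0667  0.0251  0.1195]] [ 0.6769431  -0.73603535 -0.0857811   0.09926064]
```

Request:
arm_command(rows=[[0, [0, 0, -0.06], [0, 0, 0]], [0, [0, 0, -0.11], [0, 0, 0]], [0, [0, 0, -0.14], [0, 0, 0]], [0, [0, 0, -0.17], [0, 0, 0]], [0, [-0.01, -0.005, -0.195], [0, 0, 0]], [0, [-0.03, -0.013, -0.21], [0, 0, 0]], [0, [-0.05, -0.022, -0.225], [0, 0, 0]], [0, [-0.072, -0.032, -0.24], [0, 0, 0]], [0, [-0.075, -0.033, -0.27], [0, 0, 0]], [0, [-0.075, -0.033, -0.3], [0, 0, 0]], [0, [-0.075, -0.033, -0.33], [0, 0, 0]], [0, [-0.075, -0.033, -0.36], [0, 0, 0]]])

```text
time: 14.67
tool_pos: [0.4665, -0.2416, 0.0412]
tool_rot: [-0.0, 0.544, 0.839, -0.0]
contact_force: [-1.5, -0.5, 0.7]
gripper_width: 0.001
grasp_force: 0.4
```

Request:
arm_command(rows=[[0, [0, 0, -0.02], [0, 0, 0]], [0, [0, 0, -0.02], [0, 0, 0]], [0, [0, 0, -0.02], [0, 0, 0]]])

```text
time: 14.92
tool_pos: [0.4663, -0.2412, 0.0354]
tool_rot: [-0.001, 0.544, 0.839, 0.0]
contact_force: [0.4, -0.9, 0.2]
gripper_width: -0.0
grasp_force: 0.0
```

```bash
python3 m.py
```

```text
[ 0.466306   -0.24115367  0.0353519 ] case -0.10415367104110933 0.0013248693485488072 [ 0.4  -0.94  0.15]
lid angle 3.1367772 [0.9999884  0.00481537 0.01634642 0.08001944] 991
scene 135
[[-0.1147 -0.0191  0.054 ]
 [-0.0902  0.0059  0.0991]
 [-0.084   0.0105  0.1182]
 [-0.0659  0.0127  0.1332]
 [-0.0412  0.0199  0.1489]] [ 0.31731656  0.9483197  -0.08084732  0.12041144]
top 7
```

Request:
arm_command(rows=[[0, [0.01, 0.0045, -0.005], [0, 0, 0]], [0, [0.02, 0.009, -0.01], [0, 0, 0]], [0, [0.03, 0.0135, -0.015], [0, 0, 0]], [0, [0.04, 0.018, -0.02], [0, 0, 0]], [0, [0.045, 0.02, -0.02], [0, 0, 0]], [0, [0.05, 0.022, -0.02], [0, 0, 0]], [0, [0.05, 0.022, -0.02], [0, 0, 0]]])

```text
time: 15.65
tool_pos: [0.477, -0.239, 0.0338]
tool_rot: [-0.004, 0.544, 0.839, -0.006]
contact_force: [-37.4, -9.2, 32.1]
gripper_width: -0.001
grasp_force: 18.3
```

High force; back off and look.

Request:
arm_command(rows=[[0, [-0.03, -0.013, 0.01], [0, 0, 0]], [0, [-0.06, -0.027, 0.01], [0, 0, 0]], [0, [-0.12, -0.053, 0.01], [0, 0, 0]], [0, [-0.18, -0.08, 0.05], [0, 0, 0]], [0, [-0.24, -0.107, 0.1], [0, 0, 0]], [0, [-0.3, -0.134, 0.2], [0, 0, 0]], [0, [-0.3, -0.134, 0.2], [0, 0, 0]], [0, [-0.3, -0.134, 0.2], [0, 0, 0]]])

```text
time: 16.32
tool_pos: [0.3924, -0.2764, 0.092]
tool_rot: [0.002, 0.545, 0.838, -0.0]
contact_force: [0.0, 0.4, -0.3]
gripper_width: -0.0
grasp_force: 0.0
```

```bash
python3 - <<'E'
from h import *
X=np.array([.9135,.4067]);Y=np.array([-.4067,.9135]);C=np.array([.562,-.2])
ims=[]
for n in ("wrist","top"):
    f=grab(n);W=f["W"];c=f["color"];Q=(W[...,:2]-C)@np.stack([X,Y],1)
    g=(Q[...,0]>-.14)&(Q[...,0]<.03)&(abs(Q[...,1])<.04)&(W[...,2]>.01)&(W[...,2]<.15)&(c.max(2)<90)
    D=np.c_[Q[g],W[g][:,2]];print(n,len(D))
    if len(D)>10: print(np.percentile(D,[1,25,50,75,99],axis=0).round(4),cv2.fitLine(D[:,[0,2]].astype(np.float32),cv2.DIST_HUBER,0,.01,.01).ravel())
    if n=="top": c=c[150:240,240:345]
    ims.append(cv2.resize(c[:,:,::-1],(400,340)))
cv2.imwrite("pics/g.png",cv2.hconcat(ims))
E
```

```text
wrist 7584
[[-0.0764 -0.039   0.0109]
 [-0.0754 -0.0123  0.0413]
 [-0.0744  0.0057  0.0578]
 [-0.0687  0.0231  0.0716]
 [-0.0677  0.0392  0.0797]] [ 0.03771896 -0.9992884  -0.07306024  0.05038748]
top 60
[[-0.0757 -0.0356  0.0179]
 [-0.0748 -0.0122  0.0496]
 [-0.0731  0.0026  0.0714]
 [-0.0703  0.0161  0.0775]
 [-0.0681  0.0348  0.0822]] [ 0.06580525  0.9978325  -0.07340583  0.05936332]
```

View pics/g.png

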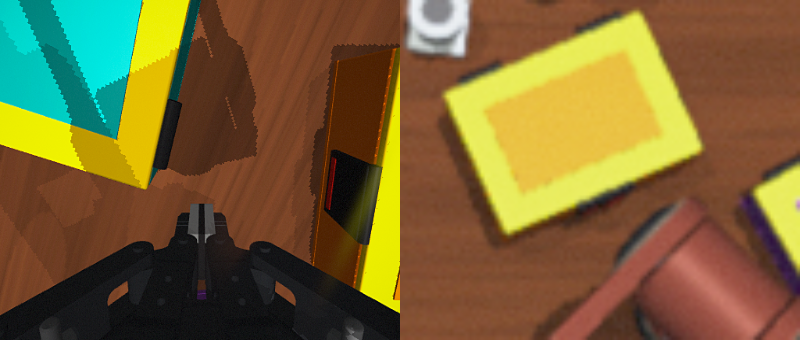

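The flap hangs down the front of the case, red line at (331,180) in the left picture. Check its angle precisely, plus the lid and the other objects.

```bash
python3 - <<'E'
from l import *
f=grab("wrist");W=f["W"];c=f["color"];Q=(W[...,:2]-C)@np.stack([X,Y],1)
g=(Q[...,0]>-.14)&(Q[...,0]<-.05)&(abs(Q[...,1])<.02)&(W[...,2]>.03)&(W[...,2]<.066)&(c.max(2)<70)
print("flap dx/dz",np.polyfit(W[g][:,2],Q[g][:,0],1),g.sum())
g=(abs(abs(Q[...,1])-.05)<.018)&(Q[...,0]<-.05)&(W[...,2]>.015)&(W[...,2]<.062)&(Q[...,0]>-.09)
print("case front dx/dz",np.polyfit(W[g][:,2],Q[g][:,0],1),g.sum())
f=grab("top");W=f["W"];z=W[...,2];v,u=np.mgrid[:384,:512]
S=cv2.cvtColor(f["color"],cv2.COLOR_RGB2HSV)[...,1]
def r(n,g): P=W[g];print(n,cv2.minAreaRect(P[:,:2].astype(np.float32)),np.median(P[:,2]))
b=lambda a,b,c,d:(u>=a)&(u<b)&(v>=c)&(v<d)
r("cup",b(175,196,160,185)&(z>.03));r("can",b(270,300,110,148)&(z>.17));r("carb",b(238,262,140,168)&(z>.02))
r("spanner",b(130,222,182,225)&(z>.004)&(z<.03)&(S<60)&(W[...,0]<.545))
E
```

```text
[ 0.39165269 -0.27473734  0.08960498] case -0.1860079411367809 0.0010076910771954634 [0.66 0.24 0.25]
lid angle 3.1398766 [0.9999985  0.00171596 0.00161602 0.08014724] 982
flap dx/dz [ 0.00339824 -0.07557313] 1938
case front dx/dz [ 0.00059099 -0.06843643] 4836
cup ((0.5883141160011292, 0.11892855167388916), (0.047788746654987335, 0.04433155059814453), 86.93203735351562) 0.05050438211498933
can ((0.7189885973930359, -0.20121502876281738), (0.048281148076057434, 0.0482599213719368), 43.79270553588867) 0.18858050515139593
carb ((0.6585467457771301, -0.08871733397245407), (0.048440758138895035, 0.051830872893333435), 50.67695236206055) 0.06562899549301096
spanner ((0.5074342489242554, 0.16394734382629395), (0.22276754677295685, 0.03448569402098656), 83.37992858886719) 0.012752672329719276
```

The flap is vertical (0.003 rad), the lid is flat, the spanner lies on the mat, and the can, cup and carburettor have not moved. Handing in.

```bash
python3 -c "
from plant import manip
print(manip.job_done())"
```

```text
the job is handed in; nothing more can be done
None
```

The job is handed in, with no verdict shown: by my last camera check the spanner lies flat on the mat, the lid is shut, the latch flap is flat against the front, and the can, carburettor and cup are where they were.

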